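# Dock the speaker and the earbud case on the charging rail

### The arm

A 6-joint arm with a two-finger parallel gripper is mounted at the origin on the work surface. World frame = base frame: x ahead of the robot, y to its left, z up, the work surface at z = 0. Lengths are in m, angles in rad, forces in N, time in s.
With the tool pointing down it reaches from about 0.325 to 0.75 m from the base axis. Payload 7.6 kg.
Tool frame: the origin (TCP) lies where the fingers leave the gripper's body, on its centre line; the fingertips stand 73 mm ahead of it and the grasp point (between the pads) lies 54 mm ahead of it (bot.tcp_to_tips is the distance from the TCP to the fingertips, in m); z points along the fingers, y is the line along which they close (so a half turn about z gives the same grasp; the last joint's range is limited). The gripper opens to 85 mm and grips with 20 to 120 N. Pads are 22 mm wide; open, the fingers measure 114 mm over their backs; the gripper's body (76 mm by 85 mm) begins 54 mm behind the grasp point. The pads swing forward as they close: fully open they stand 13 mm farther back than shut.
Start: joints at [1.098, 0.052, 1.401, -0, 1.689, -0.07], TCP at [0.206, 0.483, 0.304] pointing down, gripper open.
Joint ranges: [-2.9, 2.9], [-0.91, 2.17], [0.12, 2.37], [-1.06, 4.2], [0.26, 2.73], [-2.93, 2.93]. Speed limits (rad/s): [2.57, 2.57, 3.01, 3.14, 3.14, 3.14].

### API

Orientations are given as a rotation vector (axis times angle).
In Python, from bench import bot, eyes gives the robot as it stands.
- The arm moves only by the tool play_rows, never from a script. Its argument "plan" is one flat list of numbers, 4 for each row, row after row: the shift along the tool's x, y, z in m, then the turn about the tool's z in degrees. In form: [x, y, z, spin, x, y, z, spin, ...]. A call has 1 to 5 rows; each row is the pose to reach, as a shift and turn from the pose commanded when the call began, along the tool's axes at that moment; what a row does not reach only later rows make up. A row lasts 1/8 s, in which the tool goes at most 62.5 mm and 10.7 degrees, less where a joint would pass 70% of its speed; a pose out of reach is approached as far as the arm can. A call with a gripper value outside its range is refused whole. "gripper" is the closure, from 0 (fully open) to 1 (shut), set as the call begins (left out, the last holds). The fingers move at their own pace and stop on an object; the grip force is fixed at half the most. Time passes only in rows, so rows that repeat a pose let the fingers close. It gives the time, the measured TCP pose, the force, the opening and the grip force at its end, in the units of the state.
- bot.sense(): the state, without advancing time (a new reading comes with each control period).
- eyes.grab_frame(name): name is "scene" or "top" or "wrist"; returns the picture (384x512x3 uint8, red, green, blue); there is no depth.
- eyes.calibration(name): a dict with "fx", "fy", "cx", "cy" (pixels), "R" (3x3) and "t" (3): a world point X has camera coordinates R X + t. Camera axes: x right, y down, z forward; pixel columns grow to the right and rows downward; lengths in m; the calibration is good to about 2 mm. A picture is of the moment at which its call begins: read the wrist's pose just before it. calibration takes no time and is no camera call; for the wrist camera it gives the pose at the moment of the call.
- bot.finish_job(): hands the job in; it is judged then, once.
The state is a dict: "time": time; "joints": joint angles; "joint_velocities": joint speeds; "joint_efforts": joint torques, N m; "ee_pos": TCP position; "tcp_rot": TCP orientation; "wrist_force": force on the tool from outside, world axes, zero at the start; "moment": the same for the moment, N m; "width": finger opening in m; "gripper_force": force on a finger pad.
Only numpy, scipy, OpenCV 4.12 (cv2) and the standard library are available. Lean on these libraries where they do the work, as an engineer would, in place of code of your own. Each camera call takes 0.05 s, during which the arm holds its last target. There are 200 camera calls.

### The job

Put the two gadgets on charge by pushing them along the table: push the speaker cube fully home into the inner corner of the oak rail, flat against both the long back strip and the short cheek, and push the earbud case straight back until its back lies flat against the long strip, clear of the speaker. Only push, gently and with the fingers: neither may be lifted or tipped, and everything else stays where it is.

Things in the scene. Friction and masses are not known exactly. Their poses are not given: they have to be found in the camera images.
- rail: Low oak L-shaped charging rail fixed to the table, 30 mm high, strips 22 mm thick. Origin: at table level on the long back strip's front face. +x points away from the robot, square into the strip; y along it; z up. The front face (two flush brass lines) is x = 0, y -180 to +180 mm. At the +y end a short cheek stands out to the robot: inner face y = +180 mm, x -110 to 0. The -y end is open.
- rail_corner (a point): The rail's inner corner at table level, where the long strip's front face meets the cheek's inner face: rail x = 0, y = +180 mm. Axes as the rail's.
- speaker: White plastic speaker cube, 76 mm each way, 0.3 to 0.55 kg, a round grey grille on its face towards the robot (own -x). Loose, slides upright when pushed low with up to 7 N. Origin: centre of its underside; x, y square to its side faces, yaw at the start within 0.4 rad of the rail's. Home in the corner, its origin is at rail x = -38 mm, y = +142 mm.
- earbud_case: Teal silicone earbud case lying flat and loose on the table: a rounded block 48 mm deep (its x) by 62 mm wide (its y) by 28 mm high, about 70 g. Origin: centre of its underside. Its back (own +x) is the 62 mm wide face turned roughly to the strip. Flat against the strip its origin is at rail x = -24 mm.
- tracker: Round aluminium tag tracker, a disc 34 mm across and 9 mm high, on the table between and before the two. Origin: centre of its underside. Leave it where it is.
- tin: Stainless tin with a twist cap, 67 mm across, 48 mm high. Origin: centre of its underside. Leave it where it is.
- jar: Capped glass jar, 72 mm across, 95 mm high. Origin: centre of its underside. Leave it where it is.
- cup: White ceramic cup, 72 mm across, 75 mm high. Origin: centre of its underside. Leave it where it is.
- tray: Charcoal ceramic tray, 130 mm (x) by 190 mm (y), 18 mm high. Origin: centre of its underside. Leave it where it is.
- glasses_case: Black hard glasses case, 160 mm (x) by 62 mm (y), 45 mm high. Origin: centre of its underside. Leave it where it is.
Not all that is in view belongs to the job. Several things look just like the earbud_case: the one meant starts farthest to the robot's right.

How it is judged:
At the end, for the whole second after the job is handed in: Speaker upright in the inner corner, within 4 mm of strip and cheek and square to them within 0.06 rad; earbud case flat on the table, its back within 4 mm of the strip and square within 0.08 rad, beside and clear of the speaker; both at rest (x of speaker in the frame of rail above -0.042 m and y of speaker in the frame of rail above 0.138 m and angle between the x axis of speaker and the x axis of rail, either way round below 0.06 rad and x of earbud_case in the frame of rail between -0.028 and -0.018 m and y of earbud_case in the frame of rail between -0.18 and 0.075 m and angle between the x axis of earbud_case and the x axis of rail, either way round below 0.08 rad and angle between each of speaker, earbud_case's own z axis and vertical below 0.05 rad and height (world z) of each of speaker, earbud_case below 0.004 m and linear speed of each of speaker, earbud_case below 0.01 m/s and angular speed of each of speaker, earbud_case below 0.1 rad/s); the robot touches nothing.
It fails at once if the speaker or the earbud case is lifted more than 10 mm off the table (height (world z) of any of speaker, earbud_case above 0.01 m).
It fails at once if the speaker or the earbud case is tipped by more than 0.25 rad (angle between any of speaker, earbud_case's own z axis and vertical above 0.25 rad).
It fails at once if the speaker or the earbud case is squeezed or shoved with more than 60 N (contact force between the fingers and speaker above 60 N or contact force between the fingers and earbud_case above 60 N).
It fails at once if the tracker, tin, jar, cup, tray or glasses case is moved more than 15 mm (distance of any of tracker, tin, jar, cup, tray, glasses_case from where it was at the start of the episode above 0.015 m).
It also fails if it takes over 58 s, if anything falls off the work surface, if the arm or the gripper's body presses on something with over 40 N, if the wrist force passes 120 N, or if a joint passes its speed limit or range.

## Working session

There is one attempt and no reset: what is moved stays moved. The work goes in short steps, Python scripts to look and compute and a tool call to move; the robot and the scene stay as the last step left them, time stands still between calls to the robot, and variables do not carry over. Pictures are saved under pics/ and viewed, at most 10 in all, crops included, and the job is handed in when it is done.

Besides the shell and the picture viewer there is one more tool, called after "Request:" as a command line: name --argument value ..., lists and objects as JSON in quotes. play_rows: Moves the arm, as the interface text tells. Its arguments: {"type":"object","properties":{"plan":{"type":"array","items":{"type":"number"}},"gripper":{"type":"number"}},"required":["plan"]}

```bash
ls; mkdir -p pics; python3 - <<'E'
from bench import bot, eyes
import cv2,numpy as np
s=bot.sense();print({k:np.round(v,3) for k,v in s.items()})
for n in("top","scene"):
    im=eyes.grab_frame(n);cv2.imwrite(f"pics/{n}0.png",im[:,:,::-1]);np.save(f"pics/{n}0.npy",im)
    print(eyes.calibration(n))
E
```

```text
pics
{'time': np.float64(0.0), 'joints': array([ 1.098,  0.053,  1.402,  0.   ,  1.689, -0.07 ]), 'joint_velocities': array([-0.001, -0.   , -0.   ,  0.001, -0.002,  0.002]), 'joint_efforts': array([ 2.0000e-03, -3.8168e+01, -3.6018e+01,  0.0000e+00,  6.0000e-03,
       -0.0000e+00]), 'ee_pos': array([0.206, 0.483, 0.303]), 'tcp_rot': array([-6.280e-01, -3.078e+00,  2.000e-03]), 'wrist_force': array([-0.027,  1.084, -0.198]), 'moment': array([ 0.042, -0.029, -0.034]), 'gripper_force': np.float64(0.0), 'width': np.float64(0.085)}
{'fx': 418.4014353594139, 'fy': 418.4014353594139, 'cx': 248.9735495684451, 'cy': 187.01939390529864, 'R': array([[ 0.01035096, -0.99981046,  0.01648961],
       [-0.99709528, -0.01156444, -0.07528119],
       [ 0.07545761, -0.01566248, -0.997026  ]]), 't': array([-0.03698856,  0.57762741,  1.14852116])}
{'fx': 449.9625936226311, 'fy': 449.9625936226311, 'cx': 259.3793558973452, 'cy': 188.8989697523925, 'R': array([[-0.86342806,  0.50442102,  0.00717133],
       [ 0.35118453,  0.61121382, -0.70928632],
       [-0.36216215, -0.60989925, -0.70488402]]), 't': array([ 0.49068078, -0.14610205,  1.56394963])}
```

View pics/top0.png

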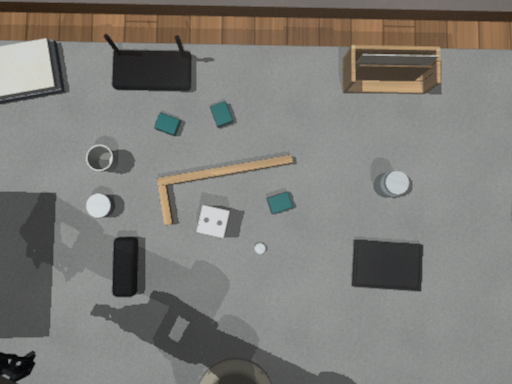

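View pics/scene0.png

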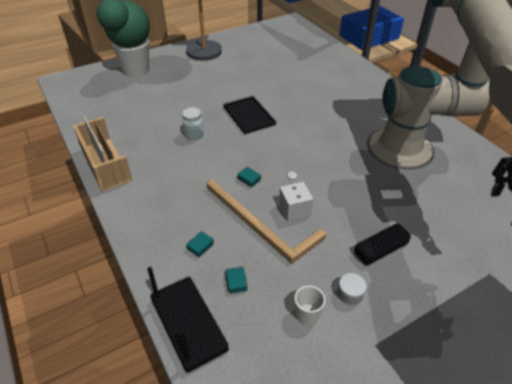

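The top view shows the rail corner near (162,183), with the strip's far end at (293,160) and the cheek's tip at (168,223). The speaker is at (213,222), the rightmost teal case at (280,203) and the tracker at (260,248). The other teal cases, at (168,124) and (221,114), lie behind the rail.

```bash
cat > h.py <<'E'
import numpy as np, cv2
def ray(c,px,z):
    px=np.atleast_2d(px).astype(float)
    d=np.c_[(px[:,0]-c['cx'])/c['fx'],(px[:,1]-c['cy'])/c['fy'],np.ones(len(px))]@c['R']
    o=-c['R'].T@c['t']
    return o+d*((z-o[2])/d[:,2])[:,None]
def blobs(m,amin=60):
    cs,_=cv2.findContours(m.astype(np.uint8),cv2.RETR_EXTERNAL,cv2.CHAIN_APPROX_NONE)
    return [c[:,0] for c in cs if cv2.contourArea(c)>amin]
E
cat > m.py <<'E'
from bench import eyes; from h import *
im=np.load("pics/top0.npy");c=eyes.calibration("top")
hsv=cv2.cvtColor(im,cv2.COLOR_RGB2HSV);H,S,V=[hsv[...,i].astype(int) for i in range(3)]
win=np.zeros(H.shape,bool);win[145:260,145:310]=1
def show(n,m,z,amin=60):
    for b in blobs(m&win,amin):
        p=ray(c,b,z)[:,:2]
        (ce,wh,a)=cv2.minAreaRect((p*1000).astype(np.float32))
        bx=cv2.boxPoints((ce,wh,a))
        print(n,len(b),np.round(ce),np.round(wh),round(a,1),np.round(bx).astype(int).tolist())
print("cam",-c['R'].T@c['t'])
show("speaker",(V>165)&(S<40),.076)
show("tracker",(V>165)&(S<60),.009,20)
show("case",(S>120)&(H>75)&(H<105),.028)
rm=(S>70)&(H<25)&win&(V>90)
show("rail",rm,.03)
for b in blobs(rm):
    ap=cv2.approxPolyDP(b[:,None],3,True)[:,0]; print(ap.tolist(),np.round(ray(c,ap,.03)*1000)[:,:2].tolist())
    # fit edges
big=cv2.resize(im[145:260,145:310,::-1],None,fx=4.8,fy=4.8,interpolation=cv2.INTER_CUBIC);cv2.imwrite("pics/crop0.png",big)
E
python3 m.py
```

```text
cam [ 0.48966778 -0.01231293  1.18919986]
speaker 28 [411. -59.] [26. 26.] 45.3 [[393, -59], [412, -78], [430, -59], [411, -41]]
speaker 103 [482.  67.] [74. 74.] 77.7 [[438, 39], [510, 23], [526, 95], [453, 111]]
tracker 28 [407. -62.] [28. 28.] 45.3 [[387, -62], [407, -82], [426, -62], [407, -43]]
tracker 103 [481.  71.] [78. 79.] 77.7 [[434, 42], [511, 25], [528, 101], [451, 118]]
rail 355 [571.  27.] [131. 381.] 10.8 [[471, 202], [543, -172], [671, -148], [600, 227]]
[[291, 156], [158, 178], [164, 223], [171, 223], [166, 184], [288, 163]] [[666.0, -147.0], [600.0, 222.0], [475.0, 202.0], [476.0, 183.0], [583.0, 200.0], [646.0, -139.0]]
```

View pics/crop0.png

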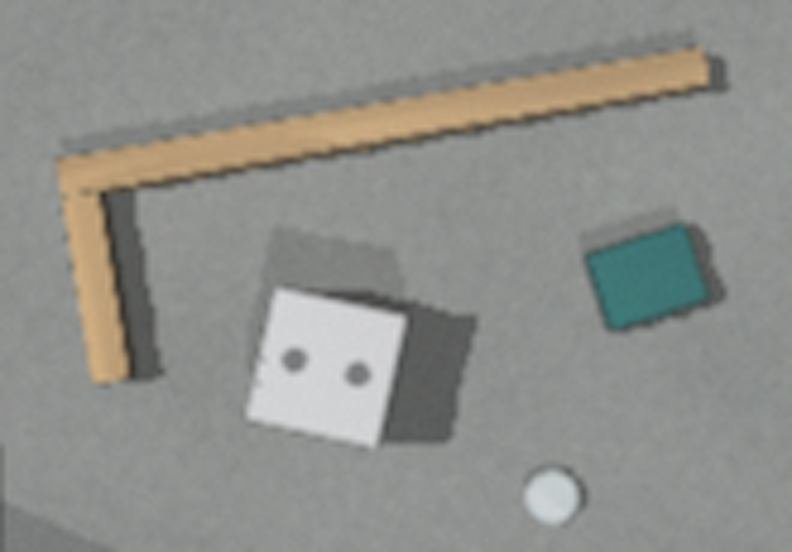

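The crop shows clean outlines for the rail, the speaker top and the case; the tracker is at about (555,497) in crop pixels. Next I'll fit the rail lines and express everything in the rail frame.

```bash
cat > m2.py <<'E'
from bench import eyes,bot; from h import *
im=np.load("pics/top0.npy");c=eyes.calibration("top")
hsv=cv2.cvtColor(im,cv2.COLOR_RGB2HSV);H,S,V=[hsv[...,i].astype(int) for i in range(3)]
win=np.zeros(H.shape,bool);win[145:260,145:310]=1
print(hsv[203,280],hsv[170,230])
b=max(blobs((S>70)&(H<25)&win&(V>90)),key=len); p=ray(c,b,.03)[:,:2]*1000
def line(A,B,tol=6):
    A,B=np.array(A,float),np.array(B,float);d=(B-A)/np.linalg.norm(B-A);n=np.array([-d[1],d[0]])
    t=(p-A)@d; q=p[(abs((p-A)@n)<tol)&(t>12)&(t<np.linalg.norm(B-A)-12)].astype(np.float32)
    vx,vy,x,y=cv2.fitLine(q,cv2.DIST_HUBER,0,.01,.01).ravel();return np.array([x,y]),np.array([vx,vy])
f=line((583,200),(646,-139));bk=line((600,222),(666,-147));ci=line((476,183),(583,200));co=line((475,202),(590,222))
for l in(f,bk,ci,co): print(np.round(l[0]),round(float(np.arctan(-l[1][0]/l[1][1]) if abs(l[1][1])>.5 else np.arctan(l[1][1]/l[1][0])),4))
def inter(l,m):
    s=np.linalg.solve(np.c_[l[1],-m[1]],m[0]-l[0]);return l[0]+s[0]*l[1]
# thickness check, corrected for half-pixel shrink
n=np.array([f[1][1],-f[1][0]]);n*=np.sign(n[0]);print("strip thick",(bk[0]-f[0])@n)
yaw=float((np.arctan(-f[1][0]/f[1][1])+np.arctan(-bk[1][0]/bk[1][1]))/2)
C=inter(f,ci);print("corner",C,"yaw",yaw)
R=np.array([[np.cos(yaw),-np.sin(yaw)],[np.sin(yaw),np.cos(yaw)]])
tor=lambda q:(np.asarray(q)[:2]-C)@R+[0,180]
m=(S>90)&(H>70)&(H<110)&win
for n,mm,z in(("speaker",(V>165)&(S<40)&win,.076),("case",m,.028)):
    for bb in blobs(mm):
        q=(ray(c,bb,z)[:,:2]*1000).astype(np.float32);ce,wh,a=cv2.minAreaRect(q);y=np.radians(a);y=(y-yaw+np.pi/4)%(np.pi/2)-np.pi/4
        mo=cv2.moments(bb);cc=(ray(c,[mo['m10']/mo['m00'],mo['m01']/mo['m00']],z)[0]*1000)
        print(n,"rail",np.round(tor(ce)),np.round(tor(cc)),"size",np.round(wh),"relyaw",round(y,3))
print("tracker rail",tor(np.array([409,-60])), "tips",bot.tcp_to_tips)
E
python3 m2.py
```

```text
[ 90 120 117] [ 16  92 197]
[614.  32.] 0.1882
[634.  37.] 0.1854
[521. 191.] 0.1848
[533. 213.] 0.1844
strip thick 19.93178
corner [582.08813 202.18408] yaw 0.1868036687374115
speaker rail [-216.  -45.] [-216.  -45.] size [26. 26.] relyaw 0.604
speaker rail [-124.   66.] [-124.   66.] size [74. 74.] relyaw -0.402
case rail [-104. -124.] [-104. -124.] size [45. 58.] relyaw 0.139
tracker rail [-218.7694968   -45.47705546] tips 0.0726
```

```bash
cat > go.py <<'E'
# usage: go.py railx raily tipz relyaw ... -> tool-frame deltas from the present pose (rail mm, tip z mm, yaw rad rel. rail)
import sys; from bench import bot; from h import *; from scipy.spatial.transform import Rotation as Ro
C=np.array([581.,201.]);yaw=.1865
c,s=np.cos(yaw),np.sin(yaw);R=np.array([[c,-s],[s,c]])
st=bot.sense();T=Ro.from_rotvec(st['tcp_rot']).as_matrix();p=st['ee_pos']*1000
psi=np.arctan2(-T[0,1],T[1,1])
rp=(p[:2]-C)@R+[0,180]
print("t",round(float(st['time']),2),"rail xy",np.round(rp,1),"tipz",round(p[2]-72.6,1),"relyaw",round(psi-yaw,3),"w",round(st['width']*1000,1),"F",np.round(np.r_[st['wrist_force'][:2]@R,st['wrist_force'][2]],1),"tilt",np.round(T[:2,2],3),"tips",bot.tcp_to_tips)
a=list(map(float,sys.argv[1:]))
for i in range(0,len(a),4):
    x,y,z,r=a[i:i+4];w=np.r_[C+R@[x,y-180],z+72.6]-p
    print("->",np.round(T.T@w/1000,4),"spin",round(-np.degrees((r+yaw-psi+np.pi)%(2*np.pi)-np.pi),1))
E
python3 go.py -188 93 60 -.402
```

```text
t 0.1 rail xy [-316.5  526.5] tipz 230.5 relyaw -0.589 w 85.3 F [0.5 1.  0. ] tilt [-0.001 -0.001] tips 0.0726
-> [-0.3478 -0.2887  0.1709] spin -10.7
```

Request:
play_rows --plan '[-0.043,-0.036,0.01,0,-0.086,-0.072,0.02,0,-0.129,-0.108,0.03,0,-0.172,-0.144,0.04,0,-0.215,-0.18,0.05,0]' --gripper 0.53

```text
time: 0.72
ee_pos: [0.3333, 0.2314, 0.2533]
tcp_rot: [-0.628, -3.078, -0.0]
wrist_force: [1.2, 0.3, 0.1]
width: 0.0402
gripper_force: 0.0
```

Request:
play_rows --plan '[-0.043,-0.036,0.01,-3,-0.086,-0.072,0.02,-6,-0.12,-0.1,0.03,-9,-0.133,-0.109,0.05,-10.7,-0.133,-0.109,0.06,-10.7]'

```text
time: 1.35
ee_pos: [0.4124, 0.08, 0.1925]
tcp_rot: [-0.342, -3.121, 0.001]
wrist_force: [-0.1, 0.4, -0.6]
width: 0.0399
gripper_force: 0.0
```

```bash
python3 go.py -188 93 20 -.402;python3 - <<'E'
from bench import eyes
import cv2
cv2.imwrite("pics/w1.png",eyes.grab_frame("wrist")[:,:,::-1])
E
```

```text
t 1.35 rail xy [-188.1   92.3] tipz 119.9 relyaw -0.405 w 39.9 F [-0.   0.4 -0.6] tilt [-0.002 -0.   ] tips 0.0726
-> [-0.0001  0.0007  0.0999] spin -0.2
```

View pics/w1.png

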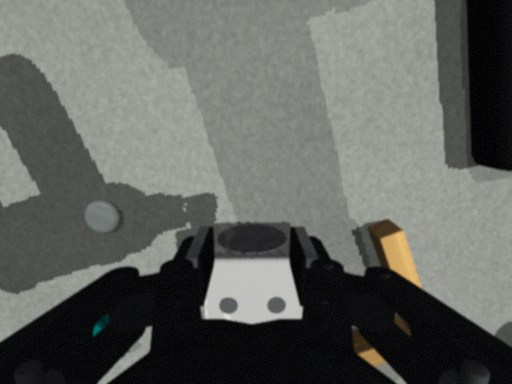

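The fingers are centred on the speaker's grille face, with the cube at columns 205–300 in the wrist view. Now I'll descend and push.

Request:
play_rows --plan '[0,0,0.04,0,0,0,0.08,0,0,0,0.1,0,0,0,0.11,0,0,0,0.11,0]'

```text
time: 2.02
ee_pos: [0.4125, 0.0813, 0.0841]
tcp_rot: [-0.338, -3.123, -0.0]
wrist_force: [0.1, -0.2, 0.3]
width: 0.0398
gripper_force: 0.0
```

Request:
play_rows --plan '[-0.006,0,0,0,-0.012,0,0,0,-0.016,0,0,0,-0.02,0,0,0,-0.024,0,0,0]'

```text
time: 2.65
ee_pos: [0.4361, 0.0757, 0.0841]
tcp_rot: [-0.339, -3.122, -0.001]
wrist_force: [-4.7, 0.2, 5.3]
width: 0.0403
gripper_force: 0.0
```

```bash
python3 go.py;python3 - <<'E'
from bench import eyes
import cv2
cv2.imwrite("pics/s2.png",cv2.resize(eyes.grab_frame("scene")[130:250,220:380,::-1],None,fx=4,fy=4))
E
```

```text
t 2.65 rail xy [-165.7   83.7] tipz 11.5 relyaw -0.403 w 40.3 F [-4.6  1.   5.3] tilt [-0.001  0.   ] tips 0.0726
```

View pics/s2.png

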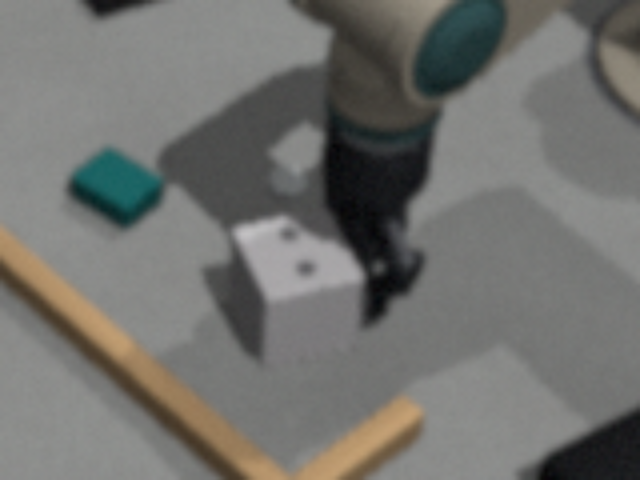

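The speaker is upright with the fingers at its grille face. The wrist force shows some upward push (5.3 N), so I'll back off, raise 6 mm and push again.

Request:
play_rows --plan '[0.006,0,0,0,0.006,0,0,0,0.006,0,-0.006,0,0.002,0,-0.006,0,-0.002,0,-0.006,0]'

```text
time: 3.32
ee_pos: [0.4385, 0.0751, 0.0901]
tcp_rot: [0.339, 3.123, 0.0]
wrist_force: [-0.2, -0.7, -0.2]
width: 0.0404
gripper_force: 0.0
```

Request:
play_rows --plan '[-0.003,0,0,0,-0.006,0,0,0,-0.009,0,0,0,-0.012,0,0,0,-0.015,0,0,0]'

```text
time: 3.95
ee_pos: [0.4528, 0.0719, 0.0898]
tcp_rot: [-0.339, -3.123, -0.0]
wrist_force: [-2.4, 0.1, -0.4]
width: 0.0403
gripper_force: 0.0
```

```bash
python3 go.py -90 66 17 0
```

```text
t 3.95 rail xy [-149.9   76.9] tipz 17.2 relyaw -0.403 w 40.3 F [-2.3  0.5 -0.4] tilt [-0.  0.] tips 0.0726
-> [-0.0594  0.0134  0.0002] spin -23.1
```

Request:
play_rows --plan '[-0.004,0.0001,0,-1.6,-0.008,0.0002,0,-3.1,-0.012,0.0005,0,-4.7,-0.016,0.0009,0,-6.2,-0.02,0.0014,0,-7.7]'

```text
time: 4.58
ee_pos: [0.4728, 0.069, 0.0899]
tcp_rot: [0.126, 3.139, 0.0]
wrist_force: [-1.6, -2.0, 0.4]
width: 0.0401
gripper_force: 0.0
```

Request:
play_rows --plan '[-0.004,0.0001,0,-1.6,-0.008,0.0002,0,-3.1,-0.012,0.0005,0,-4.7,-0.016,0.0009,0,-6.2,-0.02,0.0014,0,-7.7]'

```text
time: 5.2
ee_pos: [0.4929, 0.0688, 0.0899]
tcp_rot: [-0.086, 3.14, 0.0]
wrist_force: [-1.6, -0.4, -0.9]
width: 0.0401
gripper_force: 0.0
```

Request:
play_rows --plan '[-0.004,0.0001,0,-1.6,-0.008,0.0002,0,-3.1,-0.012,0.0005,0,-4.7,-0.016,0.0009,0,-6.2,-0.018,0.0014,0,-7.7]'

```text
time: 5.82
ee_pos: [0.5107, 0.0712, 0.0899]
tcp_rot: [-0.296, 3.128, -0.0]
wrist_force: [-2.4, -1.2, 0.2]
width: 0.0401
gripper_force: 0.0
```

```bash
python3 go.py -86 64 17 0
```

```text
t 5.83 rail xy [-93.1  65.4] tipz 17.3 relyaw 0.002 w 40.1 F [-2.6 -0.7  0.2] tilt [ 0. -0.] tips 0.0726
-> [-0.0071 -0.0014  0.0003] spin 0.1
```

Request:
play_rows --plan '[-0.001,0,0,0,-0.002,0,0,0,-0.003,0,0,0,-0.004,0,0,0,-0.005,0,0,0]'

```text
time: 6.45
ee_pos: [0.5156, 0.0722, 0.0899]
tcp_rot: [-0.294, 3.127, 0.001]
wrist_force: [-1.6, -1.5, -0.5]
width: 0.0403
gripper_force: 0.0
```

Request:
play_rows --plan '[-0.0005,0,0,0,-0.001,0,0,0,-0.0015,0,0,0,-0.002,0,0,0,-0.002,0,0,0]'

```text
time: 7.08
ee_pos: [0.5162, 0.0723, 0.0895]
tcp_rot: [0.293, -3.124, 0.0]
wrist_force: [-9.5, -3.1, 3.3]
width: 0.0403
gripper_force: 0.0
```

```bash
python3 go.py
```

```text
t 7.08 rail xy [-87.6  65.5] tipz 16.9 relyaw 0.001 w 40.3 F [-10.   -1.3   3.3] tilt [-0.004 -0.001] tips 0.0726
```

Request:
play_rows --plan '[0.01,0,0,0,0.025,0,0,0,0.025,-0.03,0,0,0.025,-0.07,0,10,0.025,-0.085,0,20]' --gripper 0.7

```text
time: 7.7
ee_pos: [0.509, -0.0173, 0.0903]
tcp_rot: [0.265, 3.128, 0.0]
wrist_force: [0.5, 0.3, -0.6]
width: 0.026
gripper_force: 0.0
```

Request:
play_rows --plan '[0,0,0,10,0,0,0,20,0,0,0,30,0,0,0,40,0,0,0,50]'

```text
time: 8.32
ee_pos: [0.5087, -0.0156, 0.0902]
tcp_rot: [1.561, 2.725, 0.002]
wrist_force: [-0.9, -0.1, -1.0]
width: 0.0256
gripper_force: 0.0
```

Request:
play_rows --plan '[0,0,0,10,0,0,0,20,0,0,0,20,0,0,0,20]'

```text
time: 8.82
ee_pos: [0.5087, -0.0157, 0.0901]
tcp_rot: [2.0, 2.422, 0.001]
wrist_force: [0.6, -1.1, 0.2]
width: 0.0255
gripper_force: 0.0
```

```bash
python3 go.py -42 -12 17 -1.5708; python3 - <<'E'
import numpy as np
from bench import bot
print(np.round(bot.sense()['joints'],2))
E
```

```text
t 8.82 rail xy [-111.3  -19.5] tipz 17.5 relyaw -1.567 w 25.5 F [ 0.3 -1.2  0.2] tilt [0.001 0.   ] tips 0.0726
-> [0.0072 0.0693 0.0005] spin 0.2
[-0.1   0.2   1.69  0.    1.26 -0.29]
```

Request:
play_rows --plan '[0,0.02,0,0,0,0.045,0,0,0.005,0.069,0,0,0.012,0.069,0,0,0.017,0.069,0,0]'

```text
time: 9.45
ee_pos: [0.5725, 0.0142, 0.0895]
tcp_rot: [-2.002, -2.42, 0.001]
wrist_force: [0.3, -0.2, 1.1]
width: 0.0257
gripper_force: 0.0
```

Request:
play_rows --plan '[0.004,0,0,0,0.007,0,0,0,0.01,0,0,0,0.013,0,0,0,0.017,0,0,0]'

```text
time: 10.07
ee_pos: [0.5701, 0.0302, 0.09]
tcp_rot: [2.004, 2.418, -0.0]
wrist_force: [-0.0, -4.5, 2.1]
width: 0.0256
gripper_force: 0.0
```

Request:
play_rows --plan '[0.004,0,0,0,0.008,0,0,0,0.012,0,0,0,0.016,0,0,0,0.02,0,0,0]'

```text
time: 10.7
ee_pos: [0.5663, 0.0505, 0.0899]
tcp_rot: [2.004, 2.419, 0.0]
wrist_force: [-0.7, -3.5, 1.1]
width: 0.0253
gripper_force: 0.0
```

Request:
play_rows --plan '[0.004,0,0,0,0.008,0,0,0,0.012,0,0,0,0.016,0,0,0,0.02,0,0,0]'

```text
time: 11.32
ee_pos: [0.5626, 0.0701, 0.0899]
tcp_rot: [2.004, 2.419, 0.0]
wrist_force: [-0.3, -4.8, 1.1]
width: 0.026
gripper_force: 0.0
```

```bash
python3 go.py -42 93 17 -1.5708
```

```text
t 11.32 rail xy [-42.3  54.8] tipz 17.3 relyaw -1.57 w 26.0 F [-1.2 -4.7  1.1] tilt [0. 0.] tips 0.0726
-> [0.0382 0.0004 0.0003] spin 0.0
```

Request:
play_rows --plan '[0.004,0,0,0,0.008,0,0,0,0.012,0,0,0,0.016,0,0,0,0.02,0,0,0]'

```text
time: 11.95
ee_pos: [0.5589, 0.0898, 0.0899]
tcp_rot: [-2.004, -2.419, -0.0]
wrist_force: [0.3, -3.0, 1.6]
width: 0.0257
gripper_force: 0.0
```

Request:
play_rows --plan '[0.004,0,0,0,0.007,0,0,0,0.01,0,0,0,0.012,0,0,0,0.014,0,0,0]'

```text
time: 12.58
ee_pos: [0.5563, 0.1033, 0.0899]
tcp_rot: [-2.004, -2.419, -0.0]
wrist_force: [0.3, -4.4, 2.4]
width: 0.0258
gripper_force: 0.0
```

Request:
play_rows --plan '[0.001,0,0,0,0.002,0,0,0,0.003,0,0,0,0.004,0,0,0,0.0045,0,0,0]'

```text
time: 13.2
ee_pos: [0.556, 0.1054, 0.0903]
tcp_rot: [2.003, 2.416, -0.004]
wrist_force: [0.2, -16.1, 4.6]
width: 0.0254
gripper_force: 0.0
```

```bash
python3 go.py -42 93 17 -1.5708
```

```text
t 13.2 rail xy [-42.3  90.7] tipz 17.7 relyaw -1.571 w 25.4 F [ -2.7 -15.9   4.6] tilt [ 0.001 -0.004] tips 0.0726
-> [0.0023 0.0003 0.0007] spin -0.0
```

Request:
play_rows --plan '[-0.01,0,0,0,-0.03,0,-0.01,0,-0.05,0,-0.045,0,-0.085,-0.02,-0.05,-10,-0.125,-0.05,-0.05,-20]' --gripper 0.78

```text
time: 13.82
ee_pos: [0.5299, -0.0259, 0.1415]
tcp_rot: [1.543, 2.734, 0.003]
wrist_force: [0.6, -0.9, -0.6]
width: 0.019
gripper_force: 0.0
```

```bash
python3 go.py -158.5 -131.6 60 .139
```

```text
t 13.82 rail xy [-92.3 -33.5] tipz 68.9 relyaw -1.214 w 19.0 F [ 0.4 -1.  -0.6] tilt [0.003 0.   ] tips 0.0726
-> [-0.0688 -0.0963  0.0087] spin -77.5
```

Request:
play_rows --plan '[-0.017,-0.024,0,-10,-0.034,-0.048,0,-20,-0.051,-0.072,0,-30,-0.069,-0.096,0,-40,-0.069,-0.096,0,-50]'

```text
time: 14.45
ee_pos: [0.4817, -0.135, 0.1405]
tcp_rot: [0.249, 3.131, 0.0]
wrist_force: [0.4, 0.2, -0.0]
width: 0.0188
gripper_force: 0.0
```

Request:
play_rows --plan '[0,0,0,-10,0,0,0,-20,0,0,0,-27.5,0,0,0,-27.5]'

```text
time: 14.95
ee_pos: [0.4824, -0.1333, 0.1404]
tcp_rot: [-0.495, 3.102, 0.0]
wrist_force: [-0.2, -0.2, -0.2]
width: 0.019
gripper_force: 0.0
```

```bash
python3 go.py -158.5 -131.6 10 .139;python3 - <<'E'
from bench import eyes
import cv2,numpy as np
im=eyes.grab_frame("top");np.save("pics/top1.npy",im)
cv2.imwrite("pics/t1.png",cv2.resize(im[145:260,145:310,::-1],None,fx=4.8,fy=4.8,interpolation=cv2.INTER_CUBIC))
E
```

```text
t 14.95 rail xy [-158.9 -130.2] tipz 67.8 relyaw 0.13 w 19.0 F [-0.2 -0.2 -0.2] tilt [0.001 0.   ] tips 0.0726
-> [-0.0002 -0.0015  0.0578] spin -0.5
```

View pics/t1.png

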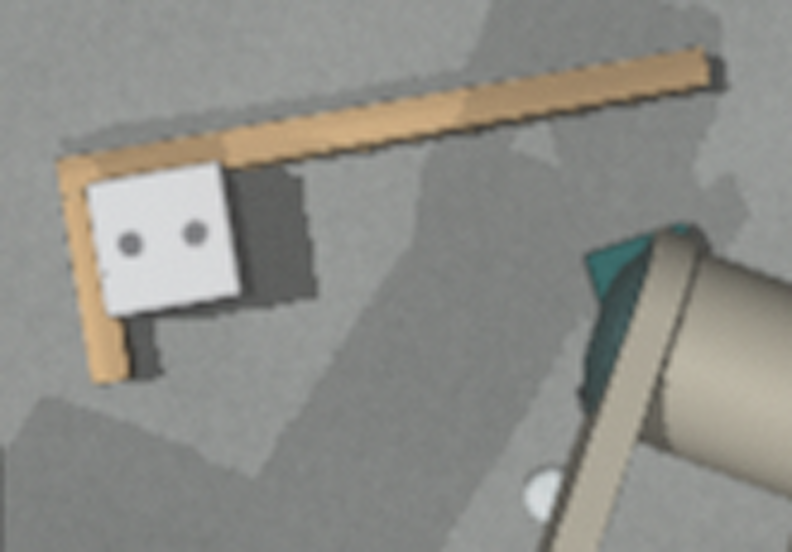

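The top view shows the speaker sitting square in the corner at crop (165,240). The arm now hovers behind the teal case at about (640,260). I'll descend and push the case.

Request:
play_rows --plan '[0,-0.001,0.025,0,0,-0.0015,0.045,0,0,-0.0015,0.055,0,0,-0.0015,0.057,0,0,-0.0015,0.057,0]'

```text
time: 15.62
ee_pos: [0.4832, -0.1344, 0.0836]
tcp_rot: [-0.497, 3.101, -0.001]
wrist_force: [0.0, -0.9, 0.1]
width: 0.0186
gripper_force: 0.0
```

Request:
play_rows --plan '[-0.006,0,0,0,-0.011,0,0,0,-0.016,0,0,0,-0.02,0,0,0,-0.024,0,0,0]'

```text
time: 16.25
ee_pos: [0.5058, -0.1267, 0.0829]
tcp_rot: [0.497, -3.102, -0.0]
wrist_force: [0.0, 0.1, 0.3]
width: 0.0191
gripper_force: 0.4
```

```bash
python3 go.py -60 -124 11 0;python3 - <<'E'
from bench import eyes
import cv2
cv2.imwrite("pics/s3.png",cv2.resize(eyes.grab_frame("scene")[130:250,200:360,::-1],None,fx=4,fy=4))
E
```

```text
t 16.25 rail xy [-134.7 -128. ] tipz 10.3 relyaw 0.132 w 19.1 F [0.  0.1 0.3] tilt [-0.  0.] tips 0.0726
-> [-0.0745 -0.0058 -0.0008] spin 7.5
```

View pics/s3.png

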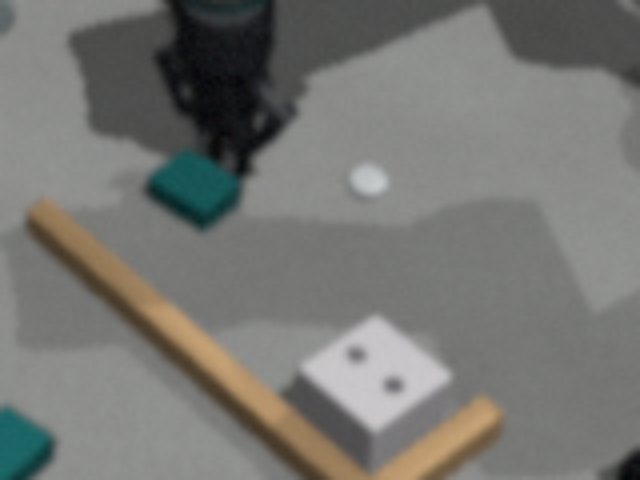

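The fingers stand right behind the case, and the tracker and speaker are undisturbed. I'll push in an arc while squaring up to the rail.

Request:
play_rows --plan '[-0.004,0,0,0.5,-0.008,-0.0001,0,1,-0.012,-0.0002,0,1.5,-0.016,-0.0003,0,2,-0.02,-0.0004,0,2.5]'

```text
time: 16.92
ee_pos: [0.525, -0.1208, 0.0829]
tcp_rot: [-0.429, 3.112, 0.0]
wrist_force: [-0.6, -0.6, -0.0]
width: 0.0189
gripper_force: 0.1
```

Request:
play_rows --plan '[-0.004,0,0,0.5,-0.008,-0.0001,0,1,-0.012,-0.0002,0,1.5,-0.016,-0.0003,0,2,-0.02,-0.0004,0,2.5]'

```text
time: 17.55
ee_pos: [0.5443, -0.1158, 0.0829]
tcp_rot: [-0.361, 3.121, 0.0]
wrist_force: [-0.8, -0.5, -0.1]
width: 0.0188
gripper_force: 0.1
```

Request:
play_rows --plan '[-0.004,0,0,0.5,-0.008,-0.0001,0,1,-0.012,-0.0002,0,1.5,-0.016,-0.0003,0,2,-0.02,-0.0004,0,2.5]'

```text
time: 18.18
ee_pos: [0.5639, -0.1116, 0.0829]
tcp_rot: [-0.293, 3.128, 0.0]
wrist_force: [-0.7, 0.2, 0.1]
width: 0.0189
gripper_force: 0.2
```

```bash
python3 go.py -60 -124 11 0;python3 - <<'E'
from bench import eyes
import cv2
cv2.imwrite("pics/s4.png",cv2.resize(eyes.grab_frame("scene")[130:250,200:360,::-1],None,fx=4,fy=4))
E
```

```text
t 18.18 rail xy [ -74.8 -124. ] tipz 10.3 relyaw 0.0 w 18.9 F [-0.6  0.3  0.1] tilt [0. 0.] tips 0.0726
-> [-0.0148  0.     -0.0007] spin 0.0
```

View pics/s4.png

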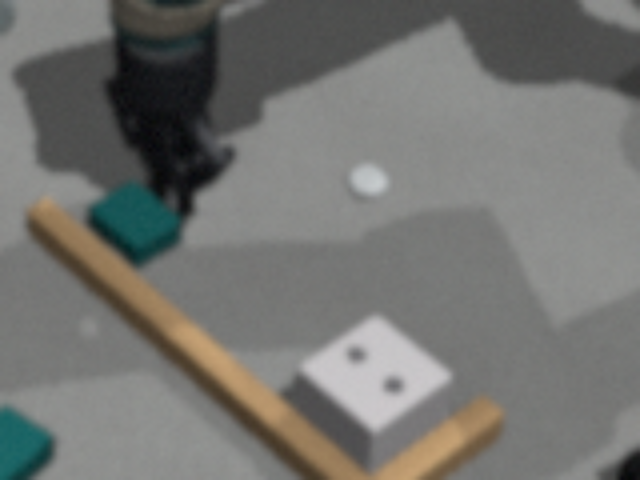

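The case is square to the strip, with about 15 mm still to go. I'll push on slowly until the force rises.

Request:
play_rows --plan '[-0.003,0,0,0,-0.006,0,0,0,-0.009,0,0,0,-0.011,0,0,0,-0.013,0,0,0]'

```text
time: 18.85
ee_pos: [0.5765, -0.1092, 0.0829]
tcp_rot: [0.294, -3.128, -0.0]
wrist_force: [-0.7, 0.8, 0.2]
width: 0.019
gripper_force: 0.3
```

Request:
play_rows --plan '[-0.0007,0,0,0,-0.0014,0,0,0,-0.0021,0,0,0,-0.0028,0,0,0,-0.0028,0,0,0]'

```text
time: 19.48
ee_pos: [0.5792, -0.1087, 0.0829]
tcp_rot: [-0.294, 3.128, 0.0]
wrist_force: [-0.6, -0.4, 0.0]
width: 0.0183
gripper_force: 0.0
```

```bash
python3 go.py
```

```text
t 19.48 rail xy [ -59.2 -124. ] tipz 10.3 relyaw 0.001 w 18.3 F [-0.6 -0.2  0. ] tilt [0. 0.] tips 0.0726
```

Request:
play_rows --plan '[-0.0005,0,0,0,-0.001,0,0,0,-0.0015,0,0,0,-0.002,0,0,0,-0.002,0,0,0]'

```text
time: 20.1
ee_pos: [0.5812, -0.1083, 0.0829]
tcp_rot: [-0.294, 3.128, 0.0]
wrist_force: [0.4, 0.4, 0.6]
width: 0.0186
gripper_force: 0.0
```

```bash
python3 go.py
```

```text
t 20.1 rail xy [ -57.2 -124. ] tipz 10.3 relyaw 0.001 w 18.6 F [0.5 0.3 0.6] tilt [0. 0.] tips 0.0726
```

Request:
play_rows --plan '[-0.0005,0,0,0,-0.001,0,0,0,-0.0015,0,0,0,-0.002,0,0,0,-0.002,0,0,0]'

```text
time: 20.72
ee_pos: [0.5818, -0.1083, 0.0829]
tcp_rot: [0.293, -3.124, -0.0]
wrist_force: [-10.3, -0.7, 7.6]
width: 0.0187
gripper_force: 5.6
```

```bash
python3 go.py;python3 - <<'E'
from bench import eyes
import cv2
cv2.imwrite("pics/s5.png",cv2.resize(eyes.grab_frame("scene")[150:230,200:300,::-1],None,fx=7,fy=7,interpolation=cv2.INTER_CUBIC))
E
```

```text
t 20.73 rail xy [ -56.6 -124.1] tipz 10.3 relyaw 0.0 w 18.7 F [-10.2   1.2   7.6] tilt [-0.004 -0.   ] tips 0.0726
```

View pics/s5.png

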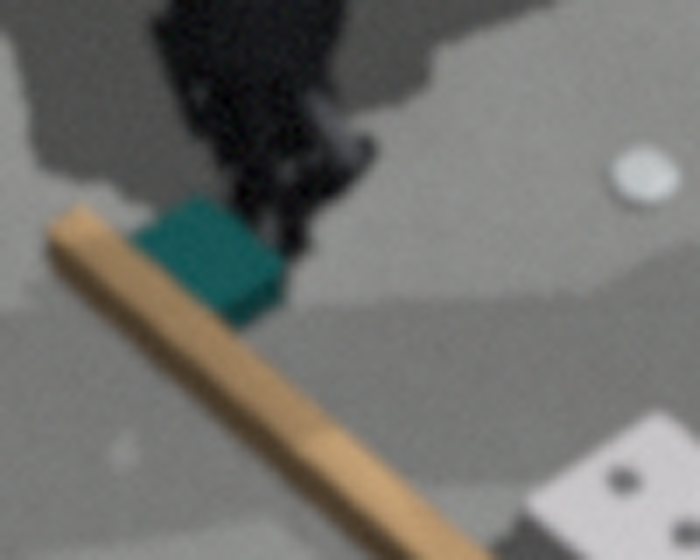

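The case now lies against the strip and the force has risen to 10 N. I'll back off, raise the hand and check both by measurement.

Request:
play_rows --plan '[0.005,0,0,0,0.02,0,0,0,0.05,0,0,0,0.09,0,-0.04,0,0.11,0,-0.1,0]'

```text
time: 21.4
ee_pos: [0.4729, -0.1282, 0.1812]
tcp_rot: [0.292, -3.124, -0.003]
wrist_force: [1.2, -1.1, 0.8]
width: 0.0188
gripper_force: 0.0
```

Request:
play_rows --plan '[0.02,-0.03,-0.03,0,0.03,-0.07,-0.06,0,0.03,-0.11,-0.08,0,0.03,-0.15,-0.1,0,0.03,-0.15,-0.1,0]'

```text
time: 22.02
ee_pos: [0.474, -0.2837, 0.2837]
tcp_rot: [-0.289, 3.125, -0.004]
wrist_force: [0.6, 0.3, -0.6]
width: 0.0191
gripper_force: 0.0
```

```bash
python3 go.py; python3 - <<'E'
from bench import eyes
import cv2,numpy as np
im=eyes.grab_frame("top");np.save("pics/top2.npy",im)
cv2.imwrite("pics/t2.png",cv2.resize(im[145:260,145:310,::-1],None,fx=4.8,fy=4.8,interpolation=cv2.INTER_CUBIC))
E
sed 's/top0/top2/;/crop0/d' m2.py > m3.py; python3 m3.py
```

```text
t 22.02 rail xy [-195.  -276.4] tipz 211.1 relyaw -0.002 w 19.1 F [ 0.7  0.2 -0.6] tilt [ 0.003 -0.002] tips 0.0726
[ 70   6 128] [ 17  92 197]
[621.   1.] 0.1943
[634.  38.] 0.1866
[499. 187.] 0.1548
[533. 213.] 0.1844
strip thick 19.525286
corner [581.6953  199.84084] yaw 0.19047054648399353
speaker rail [-216.  -42.] [-216.  -42.] size [24. 24.] relyaw -0.181
speaker rail [-36. 145.] [-36. 145.] size [74. 74.] relyaw -0.001
case rail [ -24. -122.] [ -24. -122.] size [45. 59.] relyaw -0.013
tracker rail [-218.76547713  -42.44684041] tips 0.0726
```

View pics/t2.png

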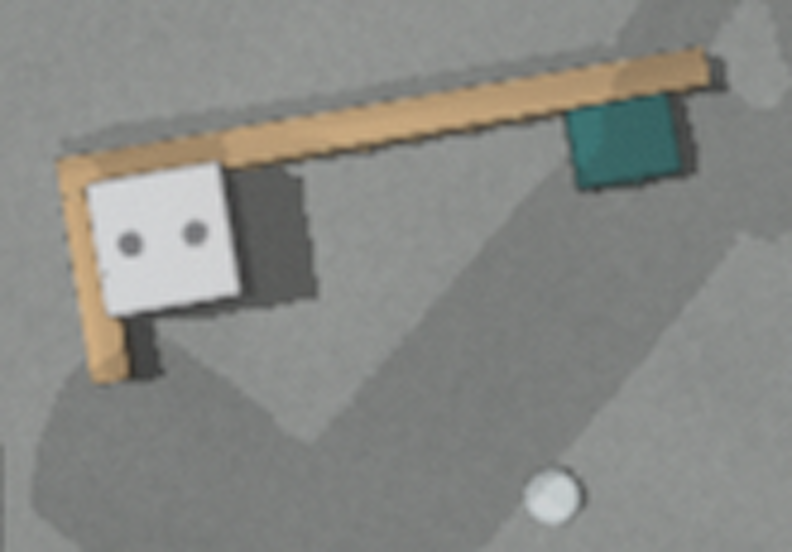

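The speaker measures (-36, +145) mm in the rail frame, square to within 0.001 rad. The y value is about 2 mm high because the cube hides part of the cheek edge used in that fit. The case is at x = -24 mm and square to within 0.013 rad. The tracker is unmoved and the hand is clear, so I'll hand in.

```bash
python3 -c "
from bench import bot
print(bot.finish_job())"
```

```text
the job is handed in; nothing more can be done
None
```

The job is handed in: the last top view showed the speaker home in the rail's inner corner and the earbud case flat against the long strip, both within tolerance, with the tracker where it started; no verdict came back.

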